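# Uncover the kitchen lock box, work the key past its pins and hold the lock turned

## Robot

A 7-joint arm with a two-finger parallel gripper is mounted at the origin on a cart in front of the work surface, level with it; the furniture and walls round the work are solid. World frame = base frame: x ahead of the robot, y to its left, z up, the work surface at z = 0. Lengths are in mm, angles in rad, forces in N, time in s.
With the tool pointing down it reaches from about 400 to 875 mm from the base axis. Payload 19.3 kg.
Tool frame: the origin (TCP) lies at the very end of the fingers, on their centre line; the grasp point (between the pads) lies 19 mm behind it (grip_point_offset is the z of the grasp point in the tool frame, in mm); z points along the fingers, y is the line along which they close (so a half turn about z gives the same grasp; the last joint's range is limited). The gripper opens to 85 mm and grips with 20 to 120 N. Pads are 22 mm wide; open, the fingers measure 114 mm over their backs; the gripper's body (76 mm by 85 mm) begins 54 mm behind the grasp point. The pads swing forward as they close: fully open they stand 13 mm farther back than shut.
Start: joints at [-1.326, 0.521, -0.036, 1.599, 0.021, 1.021, -0.113], TCP at [193.535, 594.272, 231.291] pointing down, gripper open.
Joint ranges: [-2.91, 2.91], [-0.3, 2.13], [-1.5, 1.42], [0.17, 2.43], [-1.26, 4.41], [0.16, 1.93], [-2.52, 2.52]. Speed limits (rad/s): [1.89, 1.89, 2.39, 2.39, 3.01, 3.01, 3.01].

## Interface

Orientations are given as a 3x3 rotation matrix whose columns are the frame's x, y, z axes.
In Python, from workcell import movep, movel, goto_joints, open_gripper, clamp, wait, inverse_kinematics, read_state, camera, PlanningError, finish_job, grip_point_offset gives the robot as it stands. Calls block until the motion is done:
- movep(position, orientation): joint-space move of the TCP to a pose.
- movel(position, frame=None, max_speed=150, guard=None): straight line of the TCP; frame=None keeps the orientation; max_speed is the mean speed in mm/s. With guard (N) it stops when the force on the tool has changed by that much, and returns True; else False.
- goto_joints(angles): joint-space move.
- open_gripper() and clamp(): open the fingers fully, or close them until they stop; the grip force is fixed at half the most.
- wait(seconds).
- inverse_kinematics(position, orientation): joint angles nearest the present ones, or None.
- read_state(): the state.
- camera(name): name is "scene" or "top"; returns a dict with "image" (384x512x3 uint8, blue, green, red), "range_z" (384x512 float32, mm along the optical axis (not along the pixel's ray), 0 where there is no reading), "fx", "fy", "cx", "cy" (pixels), "dist_coeffs" ([k1, k2, p1, p2, k3] as OpenCV has them; the pictures are not rectified), "cam_to_world" (4x4, takes a point from camera to world coordinates). Camera axes: x right, y up, looking along -z (the intrinsics and any distortion apply to the point x, -y, -z); pixel columns grow to the right and rows downward; lengths in mm; the calibration is good to about 2 mm. A picture is of the moment at which its call begins.
A pose or a line that the arm cannot do raises PlanningError and nothing moves.
- finish_job(): hands the job in; it is judged then, once.
The state is a dict: "time": time; "qpos": joint angles; "qvel": joint speeds; "joint_efforts": joint torques, N m; "eef_pos": TCP position; "tool_rot": TCP orientation; "ft_force": force on the tool from outside, world axes, zero at the start; "torque": the same for the moment, N m; "finger_gap": finger opening in mm; "gripper_force": force on a finger pad.
Only numpy, scipy, OpenCV 4.12 (cv2) and the standard library are available. Lean on these libraries where they do the work, as an engineer would, in place of code of your own. Each camera call takes 0.05 s, during which the arm holds its last target. There are 200 camera calls.

## Task

The small wooden board lying on the blue lock box covers its keyhole: take it off and leave it leaning at a slant against the green canister, foot on the worktop. Then take the red-handled key from its wooden stand, push it fully home in the keyhole past the sticky pins, and only then turn it clockwise (seen from above) a quarter turn to the stop. The lock springs back, so finish still gripping the key and holding it turned; leave the other things on the worktop where they are.

Things in the scene. Friction and masses are not known exactly. Their poses are not given: they have to be found in the camera images.
- board: Loose wooden board with two dark stripes, 150 (x) x 60 (y) x 14 mm (z), 0.12 kg; origin at the centre of its underside, z up. It starts flat across the rubber strips on the lock box, underside 81 mm above the worktop, its length within 0.15 rad of the box's x. Grip it across its 60 mm width from above.
- sugar_tin: Green round canister with a wooden lid, fixed; body 100 mm in diameter up to 102 mm height, lid rim 102 mm in diameter from 102 to 123 mm height, small knob to 140 mm. Origin at the centre of its underside, axis z up. The worktop is clear for 200 mm in front of it (towards the robot).
- lock_box: Blue steel lock box, fixed, 174 (x) x 134 (y) x 75 mm; origin at the centre of its underside, front (with a small bolt) to -x. On the top, rubber strips 6 mm high at x = -62 and +62 mm; a steel ring of 54 mm diameter, 3 mm high, round the brass lock plug in the middle.
- keyhole (a point): Centre of the keyhole's mouth, in the brass plug's face at the middle of the lock box's top, 77 mm above the worktop. Axes are the box's (they do not turn). At lock value 0 the slot runs along x: 16 (x) x 7 (y) mm, 40 mm deep, straight down, chamfered 1.5 mm. Pairs of sprung sticky pins in both long walls, 12 and 22 mm down: each pair yields to 5 to 10 N of push.
- lock_plug (a joint): Angle of the lock plug in rad: 0 at rest (slot along the box's x), growing as it turns clockwise seen from above, stop at 1.5 rad. A spring (0.05 N m/rad) turns it back to 0 when let go. The key has about 0.15 rad of play in the slot each way, so turn the key by up to about 1.6 rad.
- key: Loose key upright in its stand, blade down, 40 g. Origin on its axis at the collar's underside; z up. Red flat handle 30 (x) x 9 (y) mm from z = 6 to 42 mm, gripped across the 9 mm; steel collar 20 mm wide from z = 0 to 6 mm; blade 14 (x) x 5 (y) mm below, with a rounded 10 mm wide tip. Either way round fits the lock. Fully home, the collar rests on the plug.
- key_tip (a point): Lowest point of the key's blade, on its axis, 32.5 mm below the key's origin.
- key_stand: Dark wooden block, fixed, 60x60x48 mm, origin at the centre of its underside; a slot 16 (x) x 7 (y) mm, 38 mm deep in its top holds the key, so the key's origin starts 48 mm above the worktop with its axes along the stand's.
- salt_shaker: Bystander to leave alone: small clear salt shaker with a grey cap, 44 mm wide, 90 mm tall, left of the canister, nearer the robot; origin at the centre of its underside.
- honey_jar: Bystander to leave alone: amber honey jar with a yellow lid, 62 mm wide, 118 mm tall, behind the key stand; origin at the centre of its underside.
- jam_jar: Bystander to leave alone: jam jar with a white lid, 68 mm wide, 84 mm tall, behind the lock box to the right; origin at the centre of its underside.
- matches: Bystander to leave alone: yellow and brown matchbox, 36x53x15 mm, near the front edge, left of the middle; origin at the centre of its underside.
Mind the look-alikes: they are no part of the job. There is more than one size of the board; the job needs the largest. Several things look just like the sugar_tin: the one meant starts farthest from the robot's base.

How it is judged (in metres and radians):
On the way, in this order (a step that is already met when the one before it is completed fails the run):
1. the board leans against the canister, released and at rest (angle between board's own z axis and vertical between 0.5 and 1.4 rad and height (world z) of board below 0.1 m and contact force between board and sugar_tin above 0.03 N and contact force between board and the arm below 0.05 N and contact force between board and the fingers below 0.05 N and contact force between board and lock_box below 0.05 N and linear speed of board below 0.02 m/s), for 0.3 s.
2. the key is fully home in the keyhole, the plug not yet turned (z of key_tip in the frame of keyhole below -0.028 m and horizontal distance between key_tip and keyhole below 0.006 m and angle between key's own z axis and vertical below 0.15 rad and value of joint lock_plug below 0.4 rad), for 0.1 s.
At the end, for the whole second after the job is handed in: Key tip over 28 mm below the keyhole mouth (32.5 is home), within 6 mm of its axis, key upright within 0.15 rad; lock over 1.2 rad; fingers hold the key (> 1 N); board rests on the canister, tilted 0.5 to 1.4 rad, touching neither robot nor box, its centre below 100 mm (all of step 1 and z of key_tip in the frame of keyhole below -0.028 m and horizontal distance between key_tip and keyhole below 0.006 m and angle between key's own z axis and vertical below 0.15 rad and value of joint lock_plug above 1.2 rad and contact force between key and the fingers above 1 N); the arm keeps its last pose, push and grip.
It fails at once if salt_shaker was shifted by more than 30 mm (distance of salt_shaker from where it was at the start of the episode above 0.03 m).
It fails at once if honey_jar was shifted by more than 30 mm (distance of honey_jar from where it was at the start of the episode above 0.03 m).
It fails at once if jam_jar was shifted by more than 30 mm (distance of jam_jar from where it was at the start of the episode above 0.03 m).
It fails at once if matches was shifted by more than 30 mm (distance of matches from where it was at the start of the episode above 0.03 m).
It also fails if it takes over 61 s, if anything falls off the work surface, if the arm or the gripper's body presses on something with over 40 N, if the wrist force passes 120 N, or if a joint passes its speed limit or range.

## Working session

There is one attempt and no reset: what is moved stays moved. The work goes in short steps, each a Python script; the robot and the scene stay as the last script left them, time stands still between calls to the robot, and variables do not carry over. Pictures are saved under pics/ and viewed, at most 10 in all, crops included, and the job is handed in when it is done.

```bash
mkdir -p pics; ls
python3 - <<'E'
from workcell import *
import cv2,numpy as np,pickle
for n in("scene","top"):
    c=camera(n); pickle.dump(c,open(n+".pkl","wb")); cv2.imwrite(f"pics/{n}0.png",cv2.resize(c["image"],(800,600)))
    print(n,c["fx"],c["fy"],c["cx"],c["cy"],c["dist_coeffs"],np.round(c["cam_to_world"],3).tolist(), (c["range_z"]>0).mean())
s=read_state();print(s,grip_point_offset)
E
```

```text
pics
scene 390.3703678229714 390.3703678229714 253.95708907778655 186.79839643391173 [-0.0823389  0.         0.         0.         0.       ] [[0.88, 0.232, -0.415, -35.903], [-0.474, 0.385, -0.791, -900.34], [-0.024, 0.893, 0.449, 655.598], [0.0, 0.0, 0.0, 1.0]] 0.9960530598958334
top 400.00250143332414 400.00250143332414 253.60302677508574 190.93446914212515 [0.0461372 0.        0.        0.        0.       ] [[-0.006, 0.987, -0.16, 277.341], [-1.0, -0.008, -0.013, 110.188], [-0.014, 0.16, 0.987, 1471.529], [0.0, 0.0, 0.0, 1.0]] 0.9961090087890625
{'time': 0.1, 'qpos': array([-1.32621198,  0.52193351, -0.03635008,  1.59990898,  0.02119331,
        1.02108659, -0.11281977]), 'qvel': array([ 1.71025560e-04,  8.30758198e-06,  1.22406126e-03, -8.22484717e-04,
       -1.84933487e-04,  6.90849167e-04, -9.21555825e-04]), 'joint_efforts': array([ 2.62615438e-03, -9.28488851e+01,  1.98397905e+00, -3.70529330e+01,
        1.82258250e-02,  5.44742899e-03,  3.65035703e-05]), 'eef_pos': array([193.43730209, 594.02209917, 230.81109456]), 'tool_rot': array([[-9.50858417e-01,  3.09625919e-01, -2.48848277e-04],
       [ 3.09626015e-01,  9.50857974e-01, -9.18832136e-04],
       [-4.78748759e-05, -9.50729170e-04, -9.99999547e-01]]), 'ft_force': array([ 0.387508  , -0.27731095, -0.35089653]), 'torque': array([-0.04787351,  0.04186614, -0.01977494]), 'gripper_force': 0.0, 'finger_gap': 85.21543768166042} -18.700000000000003
```

View pics/scene0.png

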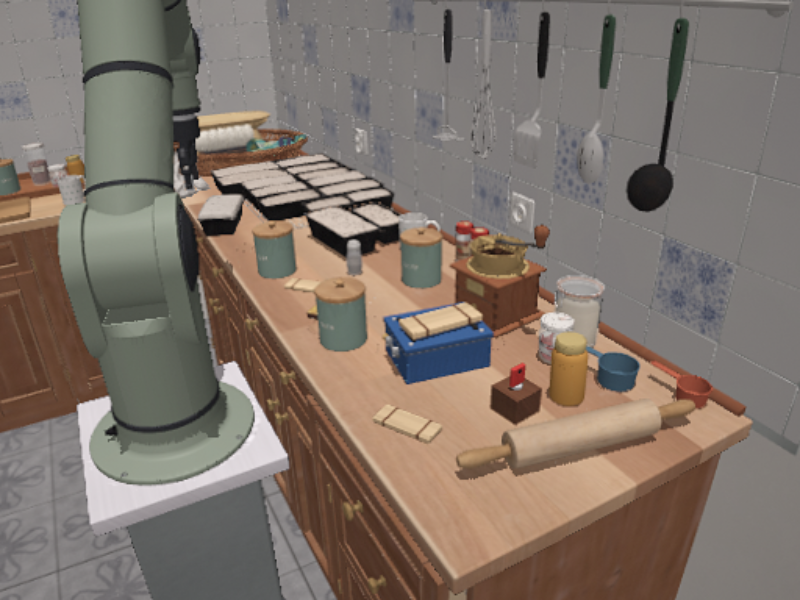

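View pics/top0.png

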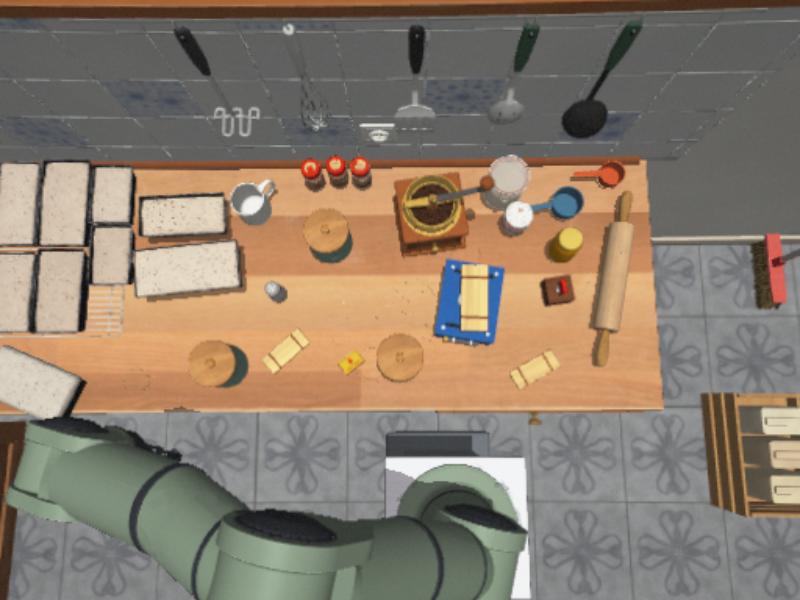

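Scene: the board lies on the blue box (top view 475,297). Canisters are at (327,230), (212,362) and (400,357), and the first looks farthest. The key in its stand is at (558,290), with the smaller boards at (286,350) and (535,370). Now measuring.

```bash
cat > h.py <<'E'
import numpy as np,cv2,pickle
from workcell import *
def rays(c,uv):
    K=np.array([[c["fx"],0,c["cx"]],[0,c["fy"],c["cy"]],[0,0,1]])
    p=cv2.undistortPoints(np.float64(uv).reshape(-1,1,2),K,np.float64(c["dist_coeffs"])).reshape(-1,2)
    T=np.array(c["cam_to_world"])
    d=np.c_[p[:,0],-p[:,1],-np.ones(len(p))]@T[:3,:3].T
    return T[:3,3],d
def onplane(c,uv,z):
    o,d=rays(c,uv); return o+d*((z-o[2])/d[:,2])[:,None]
def cloud(c):
    v,u=np.mgrid[:384,:512]; o,d=rays(c,np.c_[u.ravel(),v.ravel()])
    return (o+d*c["range_z"].reshape(-1,1)).reshape(384,512,3)
def biggest(m):
    n,l,s,ce=cv2.connectedComponentsWithStats(m.astype(np.uint8)); return l==1+np.argmax(s[1:,4])
def rect(c,m,z):
    """min-area rectangle of mask on plane z: centre, sizes (long,short), angle of long side"""
    cs=max(cv2.findContours(m.astype(np.uint8),0,1)[0],key=cv2.contourArea).reshape(-1,2)
    P=onplane(c,cs,z)[:,:2].astype(np.float32); (x,y),_,_=r=cv2.minAreaRect(P)
    b=cv2.boxPoints(r); e1,e2=b[1]-b[0],b[2]-b[1]
    if np.hypot(*e1)<np.hypot(*e2): e1,e2=e2,e1
    a=np.arctan2(e1[1],e1[0]); a=(a+np.pi/2)%np.pi-np.pi/2
    return np.array([x,y]),np.hypot(*e1),np.hypot(*e2),a
E
python3 - <<'E'
from h import *
np.set_printoptions(suppress=True,precision=1)
for n in("top","scene"):
    c=pickle.load(open(n+".pkl","rb")); P=cloud(c); hsv=cv2.cvtColor(c["image"],cv2.COLOR_BGR2HSV)
    X,Y,Z=P[...,0],P[...,1],P[...,2]
    ws=(X>300)&(X<900)&(abs(Y)<700)
    H,S,V=cv2.split(hsv)
    print(n,"table z",np.median(Z[ws&(abs(Z)<15)]))
    blue=biggest((H>100)&(H<125)&(S>120)&(V>50)&ws)
    print("blue px",blue.sum())
    bt=blue&(Z>65)
    near=cv2.dilate(blue.astype(np.uint8),np.ones((25,25)))>0
    bd=biggest(near&(Z>88)&(H<30)&(Z<110)&ws)
    top=biggest(near&(Z>65)&ws&((H>95)|(Z>80)))
    print("board",rect(c,bd,95),"z",np.median(Z[bd]))
    print("boxtop",rect(c,top,75))
    red=biggest(ws&((H<6)|(H>174))&(S>170)&(Z>55)&(Z<110)&(Y<100)&(X<640))
    print("red",red.sum(),P[red].mean(0),P[red].min(0),P[red].max(0),rect(c,red,90))
    nr=cv2.dilate(red.astype(np.uint8),np.ones((35,35)))>0
    st=biggest(nr&(Z>38)&(V<130)&ws&(Z<56)|red)
    print("stand",rect(c,st,48))
    lid=(ws&(Z>112)&(Z<132)&(H<25)&(S>60)).astype(np.uint8)
    k,l,s,ce=cv2.connectedComponentsWithStats(lid)
    for i in range(1,k):
        if s[i,4]>150:
            cs=cv2.findContours((l==i).astype(np.uint8),0,1)[0][0].reshape(-1,2)
            print("lid",cv2.minEnclosingCircle(onplane(c,cs,123)[:,:2].astype(np.float32)),P[l==i].mean(0))
    if n=="top":
        for (u,v) in [(286,350),(535,370),(275,290),(350,362)]:
            u,v=int(u*.64),int(v*.64); print(P[v,u])
E
```

```text
top table z 0.8110543718880763
blue px 972
board (array([502.7, -43.6]), np.float32(148.6118), np.float32(55.93194), np.float32(-0.021974802)) z 95.36001107718664
boxtop (array([499.8, -35.5]), np.float32(174.627), np.float32(134.13483), np.float32(-0.17230773))
red 27 [ 528.  -242.4   86.8] [ 514.1 -246.    77.1] [ 540.8 -238.    93.4] (array([ 526.2, -240.7]), np.float32(28.357794), np.float32(10.356526), np.float32(-0.04743457))
stand (array([ 526.4, -242.1]), np.float32(60.4861), np.float32(56.41784), np.float32(-1.4266698))
lid ((702.0588989257812, 51.16572189331055), 101.2193374633789) [673.   59.4 119.9]
lid ((652.2785034179688, 285.9093017578125), 51.13773727416992) [652.1 285.6 122.3]
lid ((626.395263671875, -255.0467987060547), 28.196760177612305) [ 629.2 -256.   118.4]
lid ((370.45526123046875, 122.47367858886719), 50.363338470458984) [369.9 122.4 122.8]
lid ((358.3398742675781, 526.6198120117188), 51.7736930847168) [357.4 527.  122.1]
[393.8 389.3   5.7]
[ 346.4 -188.8   10.8]
[524.  400.7  91.1]
[366.3 237.6  18. ]
scene table z 0.7711706800331513
blue px 1627
board (arr
[... 205 characters left out ...]
1597))
red 95 [ 525.5 -250.1   75.6] [ 512.3 -254.8   58.2] [ 541.4 -245.4   91.7] (array([ 513.1, -265.3]), np.float32(62.811787), np.float32(21.024437), np.float32(0.83431494))
stand (array([ 537.8, -242.9]), np.float32(102.1167), np.float32(81.1282), np.float32(0.14468563))
lid ((359.2203369140625, 510.0469055175781), 58.634803771972656) [358.1 510.8 121.2]
lid ((642.948486328125, 272.5306396484375), 61.81929397583008) [644.7 271.  121.8]
lid ((692.6123046875, 35.346500396728516), 101.32671356201172) [681.1  19.2 120.8]
lid ((367.0008544921875, 108.87604522705078), 58.85786056518555) [364.6 108.5 121.6]
lid ((621.6516723632812, -271.28076171875), 30.152318954467773) [ 625.5 -263.3  117.9]
```

```bash
cat >> h.py <<'E'
def down(a):  # tool down, tool x along heading a
    x=np.array([np.cos(a),np.sin(a),0]); z=np.array([0,0,-1.]); return np.c_[x,np.cross(z,x),z]
CAN=np.array([651.5,285]); TH=1.15; OFF=20
def lean(phi,s,gap=0,up=0,th=TH):
    u=np.array([np.cos(phi),np.sin(phi),0]); k=np.array([0,0,1.])
    e=np.cos(th)*u+np.sin(th)*k; n=-np.sin(th)*u+np.cos(th)*k
    d=51+123/np.tan(th)-75*np.cos(th)+gap
    B=np.r_[CAN,0]-d*u+k*(75*np.sin(th)+up)
    x=s*e; z=-n
    return B+OFF*e-7*n, np.c_[x,np.cross(z,x),z]
E
python3 - <<'E'
from h import *
np.set_printoptions(suppress=True,precision=2)
ab=-.022; c=np.array([502.7,-43.6])+OFF*np.array([np.cos(ab),np.sin(ab)])
for s,a in((1,ab),(-1,ab+np.pi)):
    print("pick",s,inverse_kinematics([*c,74],down(a)))
    for phi in(0,.2,.4,.6):
        print(phi,*[inverse_kinematics(*lean(phi,s,g,u)) for g,u in((3,0),(60,80))])
    for aa in (.144,-.17,-.17-1.6):
        print("key",aa,inverse_kinematics([526,-242,60],down(aa+(s<0)*np.pi)),inverse_kinematics([500,-36,89],down(aa+(s<0)*np.pi)))
E
```

```text
pick 1 [-0.43  0.68  0.56  2.   -0.61  0.62 -1.05]
0 [-0.73  0.93 -0.24  2.26  2.23  1.32  1.67] [-0.69  0.75 -0.45  2.37  2.05  1.38  1.79]
0.2 [-0.41  0.97 -0.45  2.35  2.56  1.44  1.84] None
0.4 [ 0.11  1.14 -0.87  2.37  2.89  1.41  2.35] None
0.6 [ 0.32  1.13 -0.87  2.34  3.15  1.11  2.43] None
key 0.144 [-0.08  0.79  0.61  1.87 -0.68  0.7  -0.5 ] [-0.45  0.63  0.56  2.06 -0.57  0.61 -0.92]
key -0.17 [-0.08  0.79  0.61  1.87 -0.68  0.7  -0.81] [-0.42  0.61  0.51  2.06 -0.52  0.6  -1.29]
key -1.77 [-0.36  1.15  1.22  1.88 -1.25  1.13 -1.96] [ 0.8   0.93 -1.28  2.    1.04  1.1   1.98]
pick -1 [-0.07  0.6   0.06  1.99 -0.06  0.56  1.58]
0 [-1.14  0.97  0.27  2.28  2.28  1.03 -1.8 ] [-1.39  0.81  0.44  2.41  2.19  0.89 -1.79]
0.2 [ 0.03  1.24 -1.02  2.33  2.65  1.68 -0.76] None
0.4 [ 0.17  1.19 -0.95  2.37  2.89  1.42 -0.7 ] None
0.6 [ 0.41  1.22 -0.99  2.34  3.09  1.09 -0.54] None
key 0.144 [ 0.3   0.68  0.05  1.85 -0.05  0.61  2.09] [-0.09  0.55  0.06  2.04 -0.05  0.56  1.72]
key -0.17 [ 0.24  0.69  0.12  1.85 -0.14  0.61  1.85] [-0.13  0.55  0.11  2.04 -0.1   0.56  1.45]
key -1.77 [-0.02  0.76  0.51  1.87 -0.57  0.67  0.64] [-0.33  0.58  0.38  2.05 -0.39  0.57  0.13]
```

Run:
```python
from h import *
np.set_printoptions(suppress=True,precision=2)
for th in(1.0,1.12):
  for phi in(-.3,-.15,0,.15,.3):
    print(th,phi)
    for g,u in((3,0),(3,15),(25,15),(3,150),(25,250),(-40,150)):
        print("   ",g,u,inverse_kinematics(*lean(phi,1,g,u,th)))
```

```text
1.0 -0.3
    3 0 [-1.55  1.12  0.79  2.08  1.64  0.3   1.61]
    3 15 [-1.56  1.09  0.8   2.08  1.59  0.31  1.68]
    25 15 [-1.61  1.09  0.81  2.1   1.52  0.3   1.71]
    3 150 [-1.77  1.13  1.3   2.08 -0.67  0.17 -2.24]
    25 250 [-0.4   0.51 -0.86  1.97  1.47  1.4   2.44]
    -40 150 [-1.2   0.63  0.38  2.02  1.44  0.71  2.24]
1.0 -0.15
    3 0 [-0.94  0.85 -0.04  2.17  1.94  0.97  1.73]
    3 15 [-0.94  0.81 -0.04  2.17  1.92  0.96  1.76]
    25 15 [-0.98  0.81 -0.04  2.2   1.9   0.98  1.73]
    3 150 [-1.64  0.8   0.97  2.19  1.85  0.26  1.76]
    25 250 [-0.98  0.32 -0.04  2.12  1.45  0.9   2.44]
    -40 150 [-1.55  0.83  0.98  2.13  2.    0.22  1.65]
1.0 0
    3 0 [-0.55  0.87 -0.45  2.25  2.17  1.23  1.87]
    3 15 [-0.55  0.83 -0.45  2.25  2.15  1.2   1.89]
    25 15 [-0.59  0.83 -0.45  2.29  2.13  1.23  1.85]
    3 150 [-1.19  0.52  0.38  2.27  2.04  0.64  1.87]
    25 250 [-1.73  0.43  1.01  2.25  1.72  0.37  2.22]
    -40 150 [-1.11  0.55  0.37  2.2   2.09  0.59  1.88]
1.0 0.15
    3 0 [-0.28  0.93 -0.66  2.32  2.39  1.31  2.02]
    3 15 [-0.13  0.98 -0.87  2.31  2.36  1
[... 1489 characters left out ...]
.03  0.46  1.86]
    -40 150 [-0.81  0.56 -0.04  2.21  2.11  0.91  1.94]
1.12 0.15
    3 0 [-0.45  0.94 -0.45  2.33  2.47  1.4   1.83]
    3 15 [-0.46  0.9  -0.45  2.34  2.45  1.37  1.84]
    25 15 [-0.49  0.91 -0.45  2.38  2.42  1.41  1.8 ]
    3 150 [-0.3   0.58 -0.66  2.34  2.25  1.14  2.09]
    25 250 [-1.01  0.25  0.17  2.35  2.14  0.72  2.05]
    -40 150 [-0.24  0.61 -0.66  2.25  2.29  1.09  2.15]
1.12 0.3
    3 0 [-0.15  1.01 -0.66  2.37  2.71  1.42  2.07]
    3 15 [ 0.    1.06 -0.87  2.37  2.69  1.45  2.26]
    25 15 None
    3 150 [-0.01  0.63 -0.86  2.38  2.47  1.1   2.19]
    25 250 [-0.14  0.26 -0.66  2.37  2.35  0.75  2.14]
    -40 150 [ 0.02  0.67 -0.86  2.28  2.48  1.04  2.27]
```

```bash
sed -i 's/TH=1.15/TH=1.12/' h.py
python3 - <<'E'
from h import *
np.set_printoptions(suppress=True,precision=2)
ab=-.022; c=np.array([502.5,-43.8])-OFF*np.array([np.cos(ab),np.sin(ab)])
R=down(ab+np.pi)
movep([*c,200],R); print(read_state()["time"],read_state()["qpos"])
movel([*c,110],max_speed=200)
print(movel([*c,74.5],max_speed=60,guard=12), read_state()["eef_pos"],read_state()["ft_force"])
clamp(); s=read_state(); print(s["time"],s["finger_gap"],s["gripper_force"],s["eef_pos"],s["ft_force"])
movel([*c,300],max_speed=200); s=read_state(); print(s["time"],s["finger_gap"],s["eef_pos"],s["ft_force"],s["qpos"])
c=camera("scene"); pickle.dump(c,open("s1.pkl","wb")); cv2.imwrite("pics/s1.png",cv2.resize(c["image"],(800,600)))
c=camera("top"); pickle.dump(c,open("t1.pkl","wb"))
for phi in(0,.05,.1): print([inverse_kinematics(*lean(phi,1,g,u)) for g,u in((3,0),(3,60),(3,130))])
E
```

```text
2.5833 [-0.32  0.36  0.37  2.01 -0.18  0.8   1.7 ]
False [482.51 -43.47  74.53] [-0.56 -0.22  0.64]
4.3167 58.91433346807345 62.42498159408569 [482.72 -43.29  75.09] [-3.11  0.38 12.68]
5.5917 58.3320486515092 [482.06 -43.32 299.17] [ 0.25 -0.09 -1.84] [-0.37  0.23  0.41  1.89 -0.11  1.04  1.63]
[array([-0.72,  0.91, -0.24,  2.26,  2.22,  1.28,  1.69]), array([-0.56,  0.79, -0.45,  2.27,  2.16,  1.3 ,  1.88]), array([-0.57,  0.61, -0.45,  2.27,  2.06,  1.18,  2.  ])]
[array([-0.69,  0.91, -0.24,  2.29,  2.3 ,  1.29,  1.68]), array([-0.53,  0.79, -0.45,  2.3 ,  2.23,  1.29,  1.87]), array([-0.37,  0.65, -0.66,  2.3 ,  2.13,  1.25,  2.07])]
[array([-0.49,  0.94, -0.45,  2.31,  2.39,  1.4 ,  1.82]), array([-0.34,  0.84, -0.66,  2.32,  2.31,  1.38,  2.  ]), array([-0.19,  0.71, -0.87,  2.32,  2.2 ,  1.33,  2.17])]
```

View pics/s1.png

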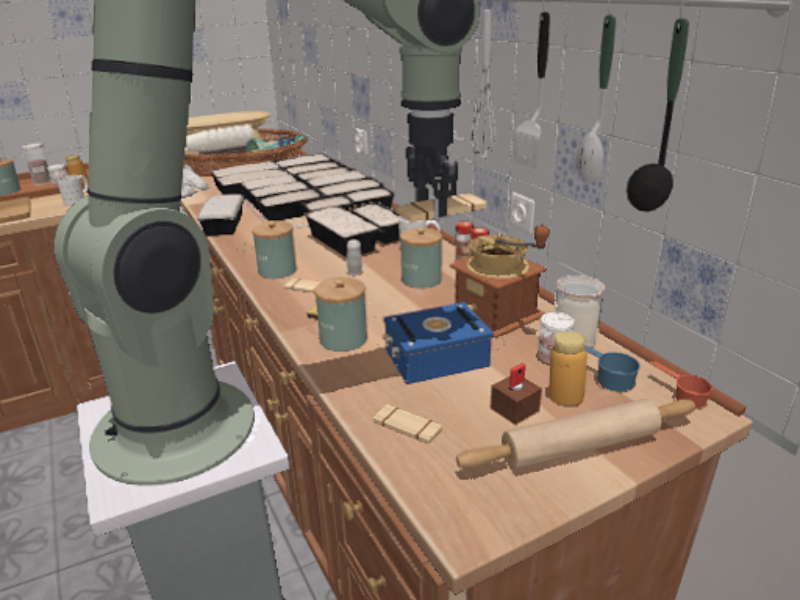

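The board is held at (440,205) and the keyhole is uncovered at (436,325). Next: swing the wrist while high, then come down beside the canister.

Run:
```python
from h import *
np.set_printoptions(suppress=True,precision=2)
phi=.03
q=read_state()["qpos"]; t=inverse_kinematics(*lean(phi,1,4,110)); print(t)
goto_joints([q[0],q[1]-.05,q[2],q[3],*t[4:]]); s=read_state(); print(s["time"],s["eef_pos"],s["tool_rot"][:,2])
goto_joints(t); s=read_state(); print(s["time"],s["eef_pos"],s["finger_gap"])
movel(lean(phi,1,4,25)[0],max_speed=150); s=read_state(); print(s["time"],s["eef_pos"],lean(phi,1,4,25)[0],s["qpos"],s["ft_force"])
for n in("scene","top"):
    c=camera(n); pickle.dump(c,open(n[0]+"2.pkl","wb"))
    im=c["image"]; cr=im[100:260,130:330] if n=="scene" else im[110:300,100:330]
    cv2.imwrite(f"pics/{n[0]}2.png",cv2.resize(cr,None,fx=3,fy=3))
```

```text
[-0.39  0.71 -0.66  2.29  2.13  1.31  2.04]
7.7 [ 614.   -312.68  776.58] [ 0.45 -0.81  0.39]
10.5583 [584.99 282.75 192.81] 58.21337252412748
11.275 [584.78 283.12 108.04] [584.68 282.99 107.46] [-0.43  0.92 -0.6   2.28  2.25  1.44  1.93] [-0.04 -0.12 -0.77]
```

View pics/s2.png

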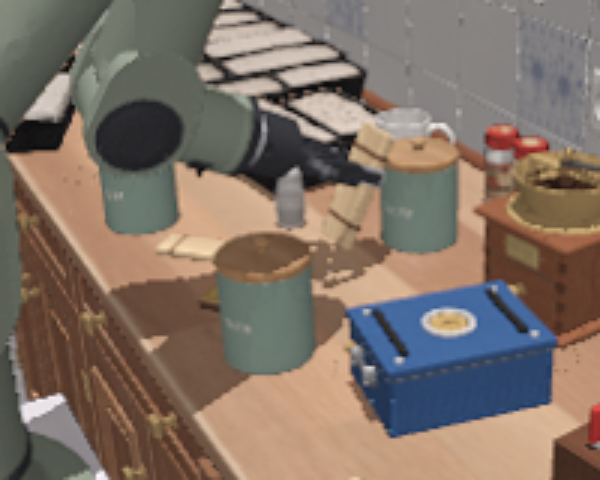

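The board is held slanted just in front of the right canister (370,190 in the crop), clear of the shaker. Lower it and release.

Run:
```python
from h import *
np.set_printoptions(suppress=True,precision=2)
phi=.03
p,R=lean(phi,1,4,-6)
print(movel(p,max_speed=25,guard=4)); s=read_state(); print(s["time"],s["eef_pos"],lean(phi,1,4,0)[0],s["ft_force"])
open_gripper(); wait(.2)
e=read_state()["eef_pos"]; print(read_state()["ft_force"])
movel(e-28*R[:,2],max_speed=60); e=read_state()["eef_pos"]
print(read_state()["qpos"],read_state()["time"])
movel(e+[-5,0,110],max_speed=150)
print(read_state()["time"],read_state()["qpos"])
for n in("scene","top"):
    c=camera(n); pickle.dump(c,open(n[0]+"3.pkl","wb"))
    im=c["image"]; cr=im[100:260,130:330] if n=="scene" else im[110:300,100:330]
    cv2.imwrite(f"pics/{n[0]}3.png",cv2.resize(cr,None,fx=3,fy=3))
```

```text
True
12.2667 [585.   282.99  83.85] [584.68 282.99  82.46] [0.75 0.55 5.56]
[-0.53 -0.58 -0.94]
[-0.46  0.95 -0.61  2.32  2.23  1.51  1.88] 13.475
14.3583 [-0.41  0.67 -0.7   2.34  2.07  1.34  2.03]
```

View pics/s3.png

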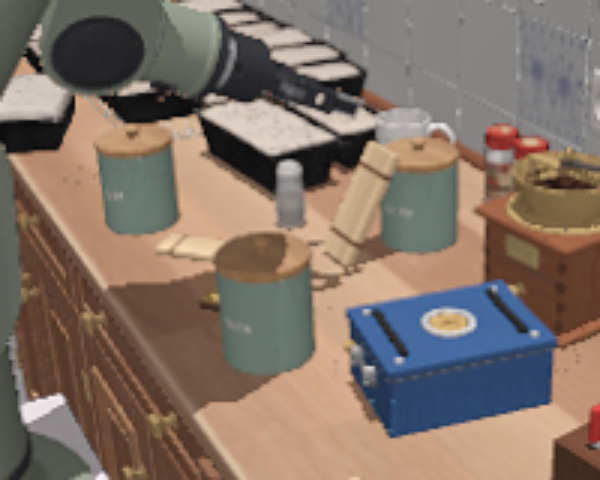

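The board leans on the canister, and the gripper is clear. Now measuring the plug and key.

Run:
```python
from h import *
np.set_printoptions(suppress=True,precision=2)
for n in("t3","s3"):
    c=pickle.load(open(n+".pkl","rb")); P=cloud(c); H,S,V=cv2.split(cv2.cvtColor(c["image"],cv2.COLOR_BGR2HSV))
    X,Y,Z=P[...,0],P[...,1],P[...,2]
    near=(np.hypot(X-501,Y+37)<125)
    top=biggest(near&(Z>70)&(Z<90)); print(n,"boxtop",rect(c,top,75))
    ctr=rect(c,top,75)[0]
    d=np.hypot(X-501,Y+37)<40
    ring=biggest(d&(Z>65)&~((H>100)&(H<125)&(S>120))); 
    cs=cv2.findContours(ring.astype(np.uint8),0,1)[0][0].reshape(-1,2)
    Q=onplane(c,cs,78)[:,:2].astype(np.float32); print("ring",ring.sum(),cv2.fitEllipse(Q),cv2.minEnclosingCircle(Q),onplane(c,np.argwhere(ring)[:,::-1],77.5).mean(0), "z",np.median(Z[ring]))
    dark=near&(V<60)&(Z>70); k,l,s,ce=cv2.connectedComponentsWithStats(dark.astype(np.uint8))
    for i in range(1,k):
        if s[i,4]>12:
            p=onplane(c,np.argwhere(l==i)[:,::-1],81)[:,:2]; v=np.linalg.svd(p-p.mean(0))[2][0]; print("strip",s[i,4],p.mean(0),np.arctan2(v[0],-v[1]))
    red=biggest((np.hypot(X-526,Y+243)<40)&((H<8)|(H>172))&(S>140)&(Z>52))
    R=P[red]; print("red",red.sum(),R.mean(0),"z",R[:,2].min(),R[:,2].max())
    if n=="s3":
        p=R[:,:2]; v=np.linalg.svd(p-p.mean(0))[2][0]; print("face yaw",np.arctan2(v[1],v[0]))
    else:
        t=red&(Z>84); p=onplane(c,np.argwhere(t)[:,::-1],90)[:,:2]; v=np.linalg.svd(p-p.mean(0))[2][0]; print("top",t.sum(),p.mean(0),np.ptp(p@v),np.arctan2(v[1],v[0]))
    st=biggest((np.hypot(X-526,Y+243)<50)&(Z>38)); print("stand",rect(c,st,48))
c=pickle.load(open("t3.pkl","rb"));d=pickle.load(open("s3.pkl","rb"))
a=c["image"][165:235,265:385]; b=d["image"][180:280,235:355]
cv2.imwrite("pics/kc.png",np.vstack([cv2.resize(a,(600,350),interpolation=0)[:250],cv2.resize(b,(420,350),interpolation=0)if 0 else cv2.resize(b,(600,350),interpolation=0)]))
```

```text
t3 boxtop (array([500.08, -35.66]), np.float32(174.26872), np.float32(133.73648), np.float32(-0.17042387))
ring 196 ((498.6619873046875, -36.166473388671875), (53.01393508911133, 54.219120025634766), 76.67198181152344) ((498.6290283203125, -36.05353927612305), 28.547542572021484) [498.66 -36.15  77.5 ] z 77.74167896505298
red 35 [ 528.03 -243.65   83.53] z 52.00285094455239 95.27612888903263
top 24 [ 528.13 -242.84] 28.449002940100286 -3.088652950851294
stand (array([ 528.96, -244.37]), np.float32(65.54493), np.float32(61.39795), np.float32(-1.4194211))
s3 boxtop (array([497.1 , -38.81]), np.float32(177.58316), np.float32(143.93173), np.float32(-0.17460656))
ring 164 ((498.2666931152344, -38.67985916137695), (54.93582534790039, 59.61952209472656), 145.95455932617188) ((497.6393737792969, -38.175472259521484), 31.094043731689453) [498.62 -38.34  77.5 ] z 77.91187331902017
strip 32 [555.97 -55.89] 2.969738361019459
strip 33 [435.1  -33.86] 2.958290635932316
red 112 [ 525.51 -249.66   75.33] z 56.03926699293277 92.51472569610576
face yaw -3.0840793829212565
stand (array([ 538.74, -241.2 ]), np.float32(103.79072), np.float32(84.345726), np.float32(0.15700114))
```

View pics/kc.png

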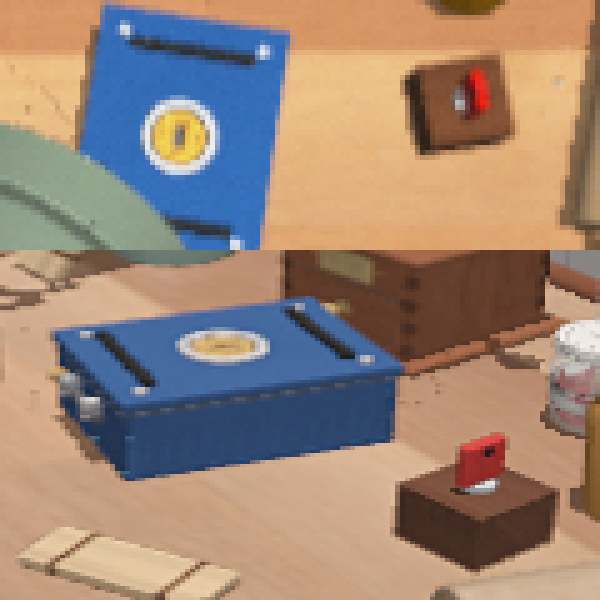

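Top crop: plug slot at (180,135), handle at (478,92). Plug averages (498.5,−37.3), key (526.8,−244.3); both views share the same ~2 mm offset. Now to grip the key.

Run:
```python
from h import *
np.set_printoptions(suppress=True,precision=2)
q=read_state()["qpos"]
goto_joints([-.37,.18,.41,1.89,*q[4:]]); print(read_state()["time"])
k=[526.8,-244.3]; R=down(.09+np.pi)
goto_joints([.13,.5,.15,1.75,-.1,.9,2.0]); print(read_state()["time"],read_state()["eef_pos"])
movep([*k,200],R); print(read_state()["time"],read_state()["qpos"])
movel([*k,105],max_speed=200)
print(movel([*k,60],max_speed=60,guard=8)); s=read_state(); print(s["eef_pos"],s["ft_force"])
clamp(); s=read_state(); print(s["time"],s["finger_gap"],s["gripper_force"],s["eef_pos"],s["ft_force"],s["torque"])
c=camera("scene"); cv2.imwrite("pics/s4.png",cv2.resize(c["image"][180:300,270:400],None,fx=4,fy=4))
```

```text
17.3
19.3167 [ 551.9  -191.57  198.08]
19.6583 [ 0.22  0.49  0.17  1.76 -0.1   0.9   2.08]
False
[ 526.93 -244.43   60.22] [ 0.32 -0.42  0.46]
21.8667 8.48432224012416 59.19114947319031 [ 526.87 -244.54   60.12] [-0.12 -1.57  1.12] [-0.43  0.08  0.01]
```

View pics/s4.png

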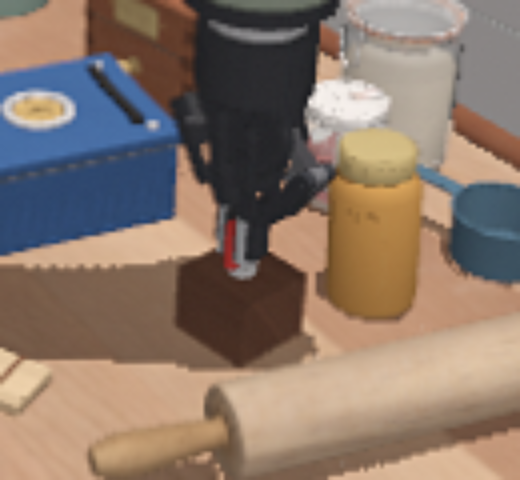

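The key is held across the handle (235,245). Lift it and start the insertion, guarded.

Run:
```python
from h import *
np.set_printoptions(suppress=True,precision=2)
e=read_state()["eef_pos"]
print(movel([e[0],e[1],160],max_speed=120,guard=15)); s=read_state(); print(s["finger_gap"],s["ft_force"])
L=[498.5,-37.3]; R=down(-.172+np.pi)
movep([*L,160],R); movel([*L,127],max_speed=100); s=read_state(); print(s["time"],s["eef_pos"],s["ft_force"],s["qpos"])
for n in("scene","top"):
    c=camera(n); pickle.dump(c,open(n[0]+"5.pkl","wb"))
    if n=="scene": cv2.imwrite("pics/s5.png",cv2.resize(c["image"][170:260,230:340],None,fx=5,fy=5))
print(movel([*L,114],max_speed=20,guard=4)); s=read_state(); print(s["time"],s["eef_pos"],s["ft_force"],s["torque"])
```

```text
False
7.709392523629787 [-1.04 -0.5  -0.65]
24.2333 [498.53 -38.05 126.96] [-0.28  0.27  0.56] [-0.19  0.49  0.2   2.03 -0.16  0.64  1.51]
True
24.8083 [498.26 -36.84 118.06] [ 0.11  2.39 -1.33] [ 0.49 -0.13  0.01]
```

View pics/s5.png

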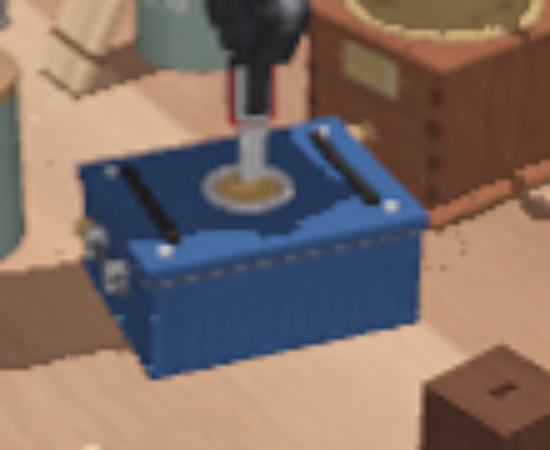

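The blade tip is at the plug (255,180), about 3 mm in. A +y reaction says to shift slightly to +y and carry on.

Run:
```python
from h import *
np.set_printoptions(suppress=True,precision=2)
L=np.array([498.5,-36.3]); ok=False
for z in (118,114,110,106,102,98,94,91,89):
    g=movel([*L,z],max_speed=25,guard=30); wait(.1); s=read_state(); f=s["ft_force"]
    print(z,g,s["eef_pos"],f,s["finger_gap"])
    if g or s["eef_pos"][2]-z>3: break
    L+=np.clip(f[:2]*.12,-.5,.5)
print(s["time"],L,s["torque"])
```

```text
118 False [498.4  -36.35 118.  ] [ 0.06  0.66 -0.43] 8.14332454798172
114 False [498.43 -36.25 113.94] [-1.43  0.39 -1.1 ] 8.093754573959483
110 False [498.42 -36.09 110.  ] [-0.13  1.9   0.69] 7.982298501647727
106 False [498.22 -35.95 105.93] [-0.83  1.23 -2.62] 8.102423666899751
102 False [498.19 -35.87 101.96] [ 0.5   0.35 -3.49] 8.402206193083213
98 False [498.23 -35.82  97.9 ] [-0.72 -1.54 -4.76] 8.115050838379483
94 False [498.12 -35.86  93.98] [-0.23 -0.   -3.49] 8.336301495094453
91 False [498.11 -35.91  90.95] [ 0.   -0.01 -3.94] 8.131206698149263
89 False [498.36 -35.94  89.08] [-0.18  1.04  0.23] 8.584102782670968
28.325 [498.15 -35.82] [ 0.12 -0.11  0.05]
```

Run:
```python
from h import *
np.set_printoptions(suppress=True,precision=2)
L=np.array([498.2,-35.8])
for z in (88,87,86):
    g=movel([*L,z],max_speed=15,guard=20); s=read_state(); print(z,g,s["eef_pos"],s["ft_force"],s["finger_gap"])
    if g or s["ft_force"][2]>12: break
wait(.3); s=read_state();print(s["time"],s["ft_force"],s["eef_pos"])
c=camera("scene"); pickle.dump(c,open("s6.pkl","wb")); cv2.imwrite("pics/s6.png",cv2.resize(c["image"][150:250,240:340],None,fx=6,fy=6))
```

```text
88 False [498.54 -35.93  88.86] [-4.62  0.99 22.2 ] 8.076749623868917
28.875 [-6.07 -0.38 22.02] [498.51 -35.93  88.85]
```

View pics/s6.png

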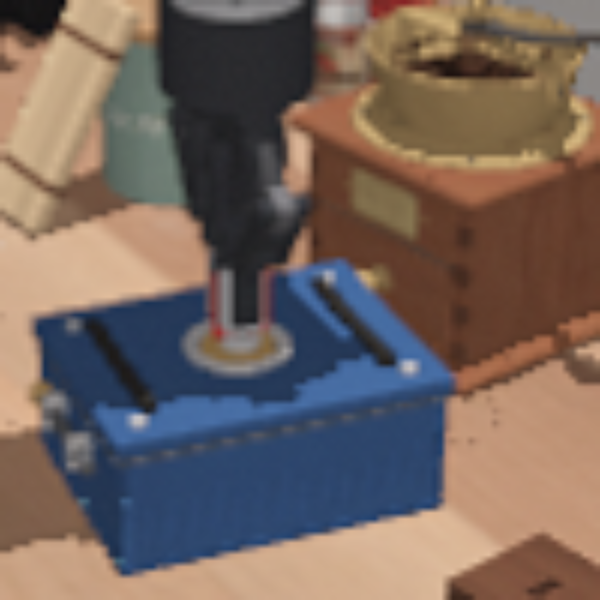

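The collar sits on the plug (235,345) and 22 N at TCP z 88.9 mm confirms it is home. Now turning in steps, relieving side forces on the way.

Run:
```python
from h import *
np.set_printoptions(suppress=True,precision=2)
L=np.array([498.2,-35.8])
for t in [*np.arange(.2,1.5,.2),1.5,1.58]:
    g=movel([*L,88.5],down(-.172+np.pi-t),max_speed=40,guard=40); s=read_state(); f=s["ft_force"]
    print(round(t,2),g,s["eef_pos"],f,s["torque"],s["finger_gap"],round(s["time"],1))
    if g: break
    L+=np.clip(f[:2]*.06,-.6,.6)
s=read_state();print(s["qpos"],np.arctan2(s["tool_rot"][1,0],s["tool_rot"][0,0])-np.pi+.172)
c=camera("scene"); d=camera("top")
pickle.dump(c,open("s7.pkl","wb"))
cv2.imwrite("pics/s7.png",np.hstack([cv2.resize(c["image"][120:250,190:320],(400,400)),cv2.resize(d["image"][110:240,170:300],(400,400))]))
```

```text
0.2 False [498.48 -35.68  88.96] [-2.83  1.2  12.96] [ 0.27  0.57 -0.02] 8.284058367073628 29.3
0.4 False [498.54 -35.43  88.96] [-0.59  2.3  10.45] [0.48 0.25 0.02] 8.029336569057113 29.6
0.6 False [498.65 -35.19  88.97] [-0.41  2.79  9.73] [0.53 0.05 0.01] 8.513651849217428 30.0
0.8 False [498.79 -35.    88.97] [0.9  3.09 9.99] [ 0.66 -0.22  0.02] 8.063579025307021 30.3
1.0 False [498.94 -34.78  89.  ] [1.05 3.53 8.7 ] [ 0.66 -0.35  0.08] 7.841785504852743 30.7
1.2 False [499.18 -34.65  88.99] [2.53 3.06 7.65] [ 0.64 -0.64  0.07] 8.225496942836742 31.0
1.4 False [499.48 -34.57  89.02] [3.47 2.55 7.21] [ 0.44 -0.89  0.06] 7.996969568243627 31.4
1.5 False [499.65 -34.52  89.02] [3.53 1.83 8.01] [ 0.35 -0.89  0.1 ] 8.365400764214446 31.6
1.58 False [499.82 -34.49  89.02] [2.62 1.47 9.19] [ 0.33 -0.85  0.07] 8.064963970756727 31.9
[-0.49  0.64  0.61  2.06 -0.62  0.62  0.37] -1.5800153504948469
```

View pics/s7.png

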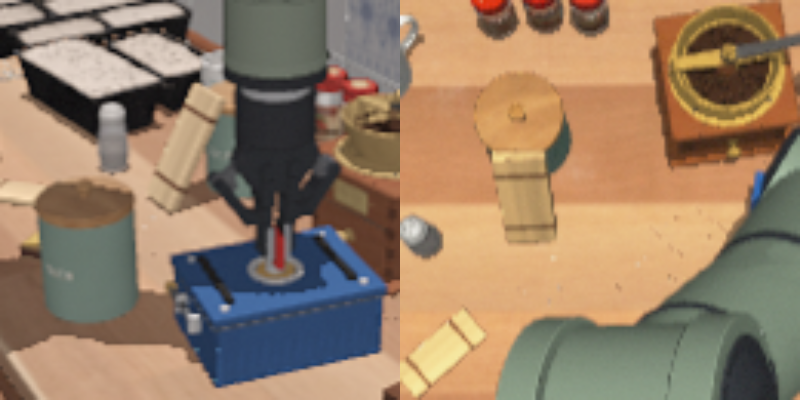

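The board still leans on the canister (185,150), and the key handle has turned in the plug (280,250). Turn torque of about 0.07 N·m matches the spring near the stop. A small extra turn, then hand in.

Run:
```python
from h import *
L=read_state()["eef_pos"][:2]
print(movel([*L,88.5],down(-.172+np.pi-1.64),max_speed=30,guard=25)); wait(.4); s=read_state(); print(s["time"],s["ft_force"],s["torque"],s["gripper_force"],s["eef_pos"])
print(finish_job())
```

```text
False
32.625 [ 0.5231108   1.03789031 11.79092802] [0.28064001 0.05531367 0.07555449] 61.09909772872925 [500.29505171 -34.49355965  88.97649859]
the job is handed in; nothing more can be done
None
```

I handed the job in at 32.6 s. The board leans on the farthest green canister, and the key is fully home, turned about 1.64 rad clockwise and still gripped (61 N). No verdict came back, and I judged the lock angle from the gripper's turn and torque, not from a direct reading.

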